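# Close the chalk jar, then hold the mill's bayonet cover on

### The job

Chalk has just been loaded into the small electric mill. First set the chalk jar's own lid squarely on the jar and let go of it; then take the mill's cover, set its two lugs in the collar's slots, push it down against the spring and turn it clockwise (seen from above) about a quarter turn as far as it goes. The mill runs only while the cover is held there, so finish still gripping it at its stop; do not knock over or shift the jar or the other things on the table.

Things in the scene. Friction and masses are not known exactly. Their poses are not given: they have to be found in the camera images.
- mill: Small electric mill, upright, fixed to the table: round aluminium housing 118 mm wide at the foot, 106 mm at its white plastic collar, 125 mm high. Origin: centre of its underside, z up. The collar on top is a bayonet socket with two slots on opposite sides, about its own +x and -x, into which the cover goes with its lugs (cover x along mill x, either way round, within 15 degrees).
- mill_mouth (a point): Centre of the collar's top rim, 125 mm above the table, axes as the mill's. Mouth 71 mm wide (bevelled to 79 at the top edge) between two inward metal flanges 6 mm thick; 86 mm wide (93 at the top) at the two slots, each 60 degrees wide. The cover, pushed down, turns clockwise seen from above (negative yaw), lugs under the flanges, to a stop 83 degrees from the mill's x axis.
- seat_press (a joint): Travel (m, down) of the black sprung ring in the collar that carries the cover: 0 at rest, with a cover just laid in (cover's origin 117.5 mm above the table); 0.007 when the cover is fully down, brim on the rim (origin 110.5 mm). 3 N starts it, 9 N holds it fully down. The lugs pass under the flanges once it is over 0.0045; turned, it stays at 0.0045 to 0.007.
- seat_turn (a joint): How far the cover's lugs have turned the mill's spring-returned interlock dogs, rad clockwise seen from above: 0 at rest, 1.15 at the stop. The lugs meet the dogs after the cover has turned about 17 degrees (0.3 rad) from the mill's x axis; from there it takes 0.1 to 0.25 N m, and it springs back if let go.
- cover: The mill's cover, white plastic, about 140 g, 96 mm across, 47.5 mm high, lying right way up at any yaw. Origin: centre of its lower face, z up. Spigot below 65 mm wide, tapering to 59; two lugs 11 mm wide, 6 mm high reach 39.5 mm from the axis along its own +x and -x. Brim z 14.5 to 20.5 mm. Grip bar on top along its x: 60 mm long, 18 mm thick (y), z 20.5 to 47.5 mm. Same after half a turn.
- cover_bar (a point): Centre of the cover's grip bar, on the cover's axis 41 mm above its lower face; axes as the cover's. Grip it here across y.
- jar: Open white ceramic chalk jar, loose, 550 g, 75 mm in diameter, 95 mm high, mouth 64 mm in diameter, a few chalk sticks inside below the rim. Origin: centre of its underside, z up.
- jar_mouth (a point): Centre of the jar's mouth at the rim, 95 mm above its underside.
- lid: The jar's lid, white ceramic, about 120 g, 77 mm wide, 42 mm high, lying right way up. Origin: centre of its lower face, z up. Below, a spigot 58 mm wide, 8 mm deep drops into the jar's mouth; the disc (z 8 to 15 mm) then rests on the rim, origin 87 mm above the jar's underside. On top a round knob 26 mm wide, z 15 to 42 mm.
- lid_knob (a point): Centre of the lid's knob, on its axis 36 mm above its lower face.
- pump_bottle: Bystander: white paint bottle with a black pump, 64 mm in diameter, 176 mm high. Origin: centre of its underside.
- brush_cup: Bystander: glass cup with three brushes, 72 mm in diameter, about 180 mm high. Origin: centre of its underside.
- bowl: Bystander: small blue bowl, 100 mm across, 38 mm high. Origin: centre of its underside.
Mind the look-alikes: they are no part of the job. Leave any orange or yellow look-alike of the cover alone.

How it is judged (in metres and radians):
On the way, in this order (a step that is already met when the one before it is completed fails the run):
1. the jar's lid sits squarely on the jar and is let go (horizontal distance between lid and jar below 0.006 m and z of lid in the frame of jar between 0.084 and 0.09 m and angle between lid's own z axis and vertical below 0.06 rad and contact force between the fingers and lid below 0.1 N), for 0.2 s.
2. the mill's cover is in the collar and pushed down against the spring (horizontal distance between cover and mill_mouth below 0.005 m and z of cover in the frame of mill below 0.1145 m and value of joint seat_press above 0.003 m and angle between cover's own z axis and vertical below 0.1 rad), for 0.1 s.
At the end, for the whole second after the job is handed in: Fingers hold the cover still (over 2 N) in the mill: within 5 mm of its axis and 0.08 rad of upright, origin 108 to 114.5 mm up, seat_press over 3 mm, seat_turn over 0.95 rad. Lid let go, on the jar within 6 mm, 0.06 rad, 3 mm of home; jar upright, moved under 40 mm (value of joint seat_turn above 0.95 rad and value of joint seat_press above 0.003 m and horizontal distance between cover and mill_mouth below 0.005 m and z of cover in the frame of mill between 0.108 and 0.1145 m and angle between cover's own z axis and vertical below 0.08 rad and angular speed of cover below 0.15 rad/s and contact force between the fingers and cover above 2 N and horizontal distance between lid and jar below 0.006 m and z of lid in the frame of jar between 0.084 and 0.09 m and angle between each of lid, jar's own z axis and vertical below 0.06 rad and contact force between the arm and lid below 0.1 N and distance of jar from where it was at the start of the episode below 0.04 m); the arm keeps its last pose, push and grip.
It fails at once if the jar is tipped or shoved away (angle between jar's own z axis and vertical above 0.3 rad or distance of jar from where it was at the start of the episode above 0.05 m).
It fails at once if another thing on the table is knocked over or shifted (distance of any of pump_bottle, brush_cup, bowl from where it was at the start of the episode above 0.03 m or angle between any of pump_bottle, brush_cup, bowl's own z axis and vertical above 0.3 rad).
It also fails if it takes over 58 s, if anything falls off the work surface, if the arm or the gripper's body presses on something with over 40 N, if the wrist force passes 120 N, or if a joint passes its speed limit or range.

### The arm

A 7-joint arm with a two-finger parallel gripper is mounted at the origin on the work surface. World frame = base frame: x ahead of the robot, y to its left, z up, the work surface at z = 0. Lengths are in mm, angles in degrees, forces in N, time in s.
With the tool pointing down it reaches from about 350 to 775 mm from the base axis. Payload 3.1 kg.
Tool frame: the origin (TCP) lies midway between the tips of the shut fingers; the grasp point (between the pads) lies 19 mm behind it; z points along the fingers, y is the direction in which the jaws open and shut (so a half turn about z gives the same grasp; the last joint's range is limited). The gripper opens to 85 mm and grips with 20 to 120 N. Pads are 22 mm wide; open, the fingers measure 114 mm over their backs; the gripper's body (76 mm by 85 mm) begins 54 mm behind the grasp point. The pads swing forward as they close: fully open they stand 13 mm farther back than shut.
Start: joints at [-69.654, 17.813, 0.802, 86.603, -0.252, 75.585, -1.558], TCP at [212.533, 507.294, 231.304] pointing down, gripper open.
Joint ranges: [-154.91, 154.91], [-16.99, 109.72], [-72.82, 74.43], [7.12, 147.25], [-82.49, 262.49], [11.32, 116.49], [-174.64, 174.64]. Speed limits (degrees/s): [159.86, 159.86, 180, 180, 180, 180, 180].

### API

Orientations are given as a 3x3 rotation matrix whose columns are the frame's x, y, z axes.
In Python, from workcell import status, read_camera, get_calibration, bot gives the robot as it stands.
- The arm moves only by the tool carry_out, never from a script. Its argument "rows" is one flat list of numbers, 7 for each row, row after row: the shift along the tool's x, y, z as a fraction of full scale, then the turn, a rotation vector about the tool's x, y, z as a fraction of full scale, then the closure, from 0 (fully open) to 1 (shut). A call has exactly 5 rows; each row is the pose to reach, as a shift and turn from the pose commanded when the call began, along the tool's axes at that moment; what a row does not reach only later rows make up. Full scale, the value 1, is 0.12 m for a shift and pi/2 rad for a turn. A row lasts 1/10 s, in which the tool goes at most 50 mm and 8.59 degrees, less where a joint would pass 70% of its speed; a pose out of reach is approached as far as the arm can. A call with a number of a shift or a turn outside -1 to 1 is refused whole. A call with a gripper value outside its range is refused whole. The fingers move at their own pace and stop on an object; the grip force is fixed at half the most. Time passes only in rows, so rows that repeat a pose let the fingers close, or fill a call up. It gives the time, the measured TCP pose, the force and the opening at its end, in the units of the state.
- status.sense(): the state, without advancing time (a new reading comes with each control period).
- read_camera(name): name is "side" or "top"; returns the picture (420x560x3 uint8, blue, green, red); there is no depth.
- get_calibration(name): a dict with "mtx" (3x3 intrinsics, pixels), "R" (3x3) and "t" (3): a world point X has camera coordinates R X + t. Camera axes: x right, y down, z forward; pixel columns grow to the right and rows downward; lengths in mm; the calibration is good to about 2 mm. A picture is of the moment at which its call begins. get_calibration takes no time and is no camera call.
- bot.hand_in(): hands the job in, once; it reports no verdict.
The state is a dict: "time": time; "qpos": joint angles; "qd": joint speeds; "effort": joint torques, N m; "ee_pos": TCP position; "eef_rot": TCP orientation; "ft_force": force on the tool from outside, world axes, zero at the start; "wrist_torque": the same for the moment, N m; "finger_gap": opening from 0.0 (shut) to 1.0 (fully open).
Only numpy, scipy, OpenCV 4.12 (cv2) and the standard library are available. Lean on these libraries where they do the work, as an engineer would, in place of code of your own. Each camera call takes 0.05 s, during which the arm holds its last target. There are 200 camera calls.

## Working session

There is one attempt and no reset: what is moved stays moved. The work goes in short steps, Python scripts to look and compute and a tool call to move; the robot and the scene stay as the last step left them, time stands still between calls to the robot, and variables do not carry over. Pictures are saved under pics/ and viewed, about 8 in all and at most 12, crops included, and the job is handed in when it is done.

Besides the shell and the picture viewer there is one more tool, called after ">>>" by a JSON object that holds its "api" and its "payload", one argument or row to a line. carry_out: Moves the arm, as the interface text tells. Shift numbers are shares of 0.12 m and turn numbers shares of pi/2 rad, none past 1 either way. Its arguments: {"type":"object","properties":{"rows":{"type":"array"}},"required":["rows"]}

```bash
mkdir -p pics; ls
python3 - <<'E'
from workcell import status, read_camera, get_calibration, bot
import cv2,numpy as np
s=status.sense();print({k:np.round(v,3).tolist() for k,v in s.items()})
for n in("side","top"):
    cv2.imwrite(f"pics/{n}0.png",read_camera(n));c=get_calibration(n);print(n,{k:np.round(c[k],4).tolist() for k in c}, (-np.array(c['R']).T@np.array(c['t']).ravel()).round(1))
E
```

```text
pics
{'time': 0.0, 'qpos': [-69.654, 17.863, 0.801, 86.692, -0.252, 75.586, -1.557], 'qd': [-0.075, -0.048, -0.172, -0.017, 0.098, 0.049, -0.008], 'effort': [-0.0, -37.991, 0.146, -23.059, 0.012, 0.014, -0.0], 'ee_pos': [212.261, 506.591, 230.2], 'eef_rot': [[-0.922, 0.386, -0.001], [0.386, 0.922, -0.002], [-0.0, -0.002, -1.0]], 'ft_force': [-0.7, -0.521, 0.227], 'wrist_torque': [-0.019, 0.005, -0.002], 'finger_gap': 0.999}
side {'mtx': [[446.8869, 0.0, 275.2203], [0.0, 446.8869, 203.4239], [0.0, 0.0, 1.0]], 'R': [[0.8868, -0.4622, 0.0019], [-0.23, -0.4449, -0.8655], [0.4009, 0.7671, -0.5009]], 't': [-439.8282, 203.477, 996.2071]} [  37.5 -876.9  675.9]
top {'mtx': [[433.6225, 0.0, 270.8046], [0.0, 433.6225, 210.8255], [0.0, 0.0, 1.0]], 'R': [[-0.0146, -0.9998, 0.0126], [-0.9983, 0.0139, -0.0574], [0.0572, -0.0135, -0.9983]], 't': [-2.4867, 498.3418, 1285.5704]} [ 423.9    7.9 1312. ]
```

View pics/top0.png

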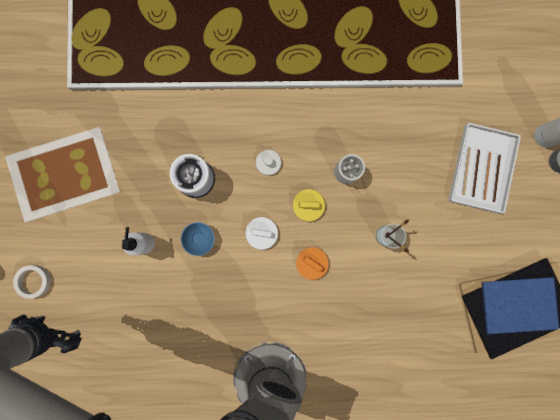

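View pics/side0.png

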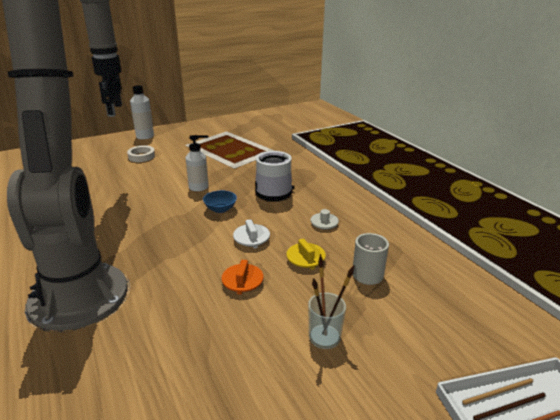

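Top view: the white cover with the straight bar is at (262,233). The yellow (309,205) and orange (313,264) ones are look-alikes by colour. The lid with the round knob is at (268,162), the jar with chalk sticks at (350,168), and the mill at (192,175). Bystanders: pump (135,243), bowl (198,239) and brush cup (392,237). I'll check with an enlarged crop.

Run:
```python
import cv2,numpy as np
t=cv2.imread("pics/top0.png");s=cv2.imread("pics/side0.png")
r=lambda im,x,y,w,h,f:cv2.resize(im[y:y+h,x:x+w],None,fx=f,fy=f,interpolation=cv2.INTER_CUBIC)
a=np.hstack([r(t,160,145,66,60,6),r(t,235,145,66,60,6)])
b=np.hstack([r(t,230,205,66,40,6),r(t,318,145,66,40,6)])
cv2.imwrite("pics/c1.png",cv2.resize(np.vstack([a,b])[:600],None,fx=1,fy=1))
```

```text
(no output)
```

View pics/c1.png

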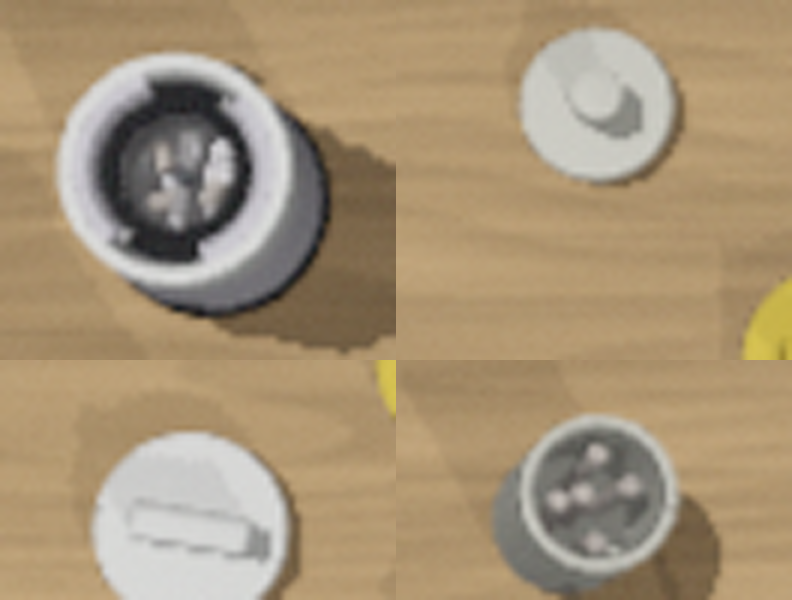

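The crop confirms them. The lid has a round knob and the cover a straight bar. The mill has black slot gaps at the top and bottom of the collar, with an x axis yaw of about -10°. The jar holds chalk. Next I measure.

```bash
cat > h.py <<'E'
import cv2,numpy as np
from scipy.optimize import least_squares
from workcell import get_calibration
def ray(n,px,z):
    c=get_calibration(n);R=np.array(c['R']);t=np.array(c['t']).ravel();C=-R.T@t
    p=np.atleast_2d(px).astype(float);d=np.c_[p,np.ones(len(p))]@np.linalg.inv(np.array(c['mtx'])).T@R
    return (C+d*((z-C[2])/d[:,2])[:,None])[:,:2]
def proj(n,X):
    c=get_calibration(n);q=(np.array(c['R'])@np.atleast_2d(X).T).T+np.array(c['t']).ravel()
    q=q@np.array(c['mtx']).T;return q[:,:2]/q[:,2:]
def circ(P,r):
    f=least_squares(lambda v:np.hypot(*(P-v).T)-r,np.median(P,0),loss='soft_l1',f_scale=1.0)
    e=np.hypot(*(P-f.x).T)-r
    return f.x,np.median(abs(e)),np.median(e)
def mask(im,c,r,smax,vmin):
    hsv=cv2.cvtColor(im,cv2.COLOR_BGR2HSV);m=((hsv[...,1]<smax)&(hsv[...,2]>vmin)).astype(np.uint8)*255
    w=np.zeros_like(m);cv2.circle(w,tuple(c),r,255,-1);return m&w
def big(m):return max(cv2.findContours(m,cv2.RETR_EXTERNAL,cv2.CHAIN_APPROX_NONE)[0],key=cv2.contourArea)[:,0]
E
python3 - <<'E'
from h import *
I={n:cv2.imread(f"pics/{n}0.png") for n in("top","side")}
for nm,n,c,r,v,z,R in[("cover","top",(262,233),24,150,19,48),("lid","top",(268,162),22,140,13,38.5),("jar","top",(351,167),22,150,94,37.5),("mill","top",(189,173),30,170,124,53),
 ("cover","side",(252,237),28,110,19,48),("lid","side",(324,221),20,110,13,38.5)]:
    for vv in (v,v+20):
        k=big(mask(I[n],c,r,70,vv));P=ray(n,k,z);print(nm,n,vv,len(k),[np.round(a,2) for a in circ(P,R)],"hull",[np.round(a,2) for a in circ(ray(n,cv2.convexHull(k)[:,0],z),R)])
# mill slots: dark angular extent at r=40 at rim
C=circ(ray("top",big(mask(I["top"],(189,173),30,70,170)),124),53)[0]
g=cv2.cvtColor(I["top"],cv2.COLOR_BGR2GRAY)
for rr in(38,40):
    a=np.radians(np.arange(0,360,5));p=proj("top",np.c_[C[0]+rr*np.cos(a),C[1]+rr*np.sin(a),np.full(len(a),123)]).astype(np.float32)
    print(rr,cv2.remap(g,p[:,0],p[:,1],cv2.INTER_LINEAR).ravel().tolist())
# bar yaw (shadow side darker edges): hough-free: lines in crop
e=cv2.createLineSegmentDetector().detect(cv2.resize(I["top"][205:261,230:296],None,fx=4,fy=4,interpolation=cv2.INTER_CUBIC)[...,1])[0][:,0]
for s in e:
    q=ray("top",s.reshape(2,2)/4+[230-.375,205-.375],47.5);d=q[1]-q[0]
    if np.hypot(*d)>22:print(q.round(1).tolist(),np.degrees(np.arctan2(d[1],d[0])).round(1))
E
```

```text
cover top 150 92 [array([432.61,  20.36]), np.float64(0.6), np.float64(0.07)] hull [array([432.65,  20.32]), np.float64(0.85), np.float64(0.85)]
cover top 170 91 [array([432.92,  20.87]), np.float64(0.58), np.float64(-0.36)] hull [array([432.97,  20.82]), np.float64(0.5), np.float64(0.5)]
lid top 140 72 [array([646.63,  -2.96]), np.float64(0.78), np.float64(-0.07)] hull [array([646.72,  -3.1 ]), np.float64(0.84), np.float64(0.84)]
lid top 160 71 [array([647.01,  -2.29]), np.float64(0.74), np.float64(-0.61)] hull [array([647.12,  -2.45]), np.float64(0.37), np.float64(0.25)]
jar top 150 73 [array([ 616.4 , -239.08]), np.float64(1.12), np.float64(-1.07)] hull [array([ 616.38, -238.94]), np.float64(0.28), np.float64(0.06)]
jar top 170 73 [array([ 616.96, -239.09]), np.float64(1.39), np.float64(-1.39)] hull [array([ 617.21, -238.96]), np.float64(0.55), np.float64(-0.55)]
mill top 170 109 [array([600.73, 217.53]), np.float64(0.75), np.float64(-0.39)] hull [array([600.81, 217.52]), np.float64(0.66), np.float64(0.66)]
mill top 190 107 [array([600.68, 217.77]), np.float64(1.23), np.float64(-1
[... 1058 characters left out ...]
, 183, 179, 179, 176, 184, 180, 177, 175, 180, 181, 179, 177, 185, 180, 182, 188, 179, 139, 142, 79, 54, 51, 48, 41, 43, 42, 43, 45, 55, 169, 179, 183, 185, 182, 181, 181, 184, 185, 180, 182, 178, 180, 182, 182, 181, 183, 186, 190, 187, 188, 184, 185, 172, 140, 103, 67, 71, 67, 74, 78, 83]
[[385.7, 14.7], [392.3, -7.9]] -73.7
[[418.7, -27.7], [453.6, -24.7]] 4.8
[[391.8, -7.6], [419.3, -27.6]] -36.1
[[453.1, -23.4], [474.2, -4.4]] 42.0
[[481.0, 9.5], [477.3, 38.9]] 97.2
[[477.5, 38.8], [458.2, 61.6]] 130.5
[[388.9, 39.1], [385.9, 14.6]] -97.1
[[411.2, 62.4], [392.6, 45.5]] -137.9
[[410.7, -33.1], [391.5, -17.6]] 141.1
[[437.9, -33.9], [408.9, -33.3]] 178.6
[[439.9, 19.1], [443.4, 44.7]] 82.2
```

```bash
cat > d.py <<'E'
import sys,numpy as np
from workcell import status
from scipy.spatial.transform import Rotation as Ro
# usage: d.py x y z yaw(tool y)  -> delta in tool frame, fractions of full scale
s=status.sense();R=np.array(s['eef_rot']);p=np.array(s['ee_pos'])
x,y,z,w=map(float,sys.argv[1:5]);w=np.radians(w);Y=np.array([np.cos(w),np.sin(w),0]);Z=np.array([0,0,-1.]);T=np.c_[np.cross(Y,Z),Y,Z]
print("t",s['time'],"p",p.round(1),"yaw",np.degrees(np.arctan2(R[1,1],R[0,1])).round(1),"q7",round(s['qpos'][6],1),"gap",round(s['finger_gap'],3),"F",np.round(s['ft_force'],1))
print("shift",(R.T@(np.array([x,y,z])-p)/120).round(3),"turn",(Ro.from_matrix(R.T@T).as_rotvec()/(np.pi/2)).round(3))
E
python3 d.py 647 -3 250 0
```

```text
t 0.1 p [212.3 506.7 230.3] yaw 67.3 q7 -1.6 gap 1.0 F [ 0.5  1.1 -0.3]
shift [-4.982 -2.518 -0.158] turn [-0.001  0.001  0.747]
```

>>> {"api": "carry_out", "payload": {
  "rows": [-0.2, -0.1, -0.04, 0, 0, 0.09, 0, -0.4, -0.2, -0.08, 0, 0, 0.18, 0, -0.6, -0.3, -0.12, 0, 0, 0.27, 0, -0.8, -0.4, -0.16, 0, 0, 0.36, 0, -1, -0.5, -0.2, 0, 0, 0.45, 0]
}}

```text
time: 0.6
ee_pos: [300.4, 404.4, 255.0]
eef_rot: [[-0.445, 0.895, -0.001], [0.895, 0.445, -0.001], [-0.001, -0.001, -1.0]]
ft_force: [-0.4, 0.4, -0.2]
finger_gap: 1.002
```

>>> {"api": "carry_out", "payload": {
  "rows": [-0.2, 0.05, 0, 0, 0, 0.06, 0, -0.4, 0.1, 0, 0, 0, 0.12, 0, -0.6, 0.15, 0, 0, 0, 0.18, 0, -0.8, 0.2, 0, 0, 0, 0.24, 0, -1, 0.25, 0, 0, 0, 0.293, 0]
}}

```text
time: 1.1
ee_pos: [381.2, 310.9, 254.9]
eef_rot: [[-0.003, 1.0, -0.001], [1.0, 0.003, -0.001], [-0.001, -0.001, -1.0]]
ft_force: [0.7, 0.4, 0.2]
finger_gap: 1.0
```

```bash
python3 d.py 647 -3 250 0
```

```text
t 1.1 p [381.2 310.9 254.9] yaw 0.2 q7 -37.7 gap 1.0 F [0.7 0.4 0.2]
shift [-2.623  2.207  0.04 ] turn [-0.     0.     0.002]
```

>>> {"api": "carry_out", "payload": {
  "rows": [-0.2, 0.17, 0, 0, 0, 0, 0, -0.4, 0.34, 0, 0, 0, 0, 0, -0.6, 0.51, 0, 0, 0, 0, 0, -0.8, 0.68, 0, 0, 0, 0, 0, -1, 0.85, 0, 0, 0, 0, 0]
}}

```text
time: 1.6
ee_pos: [484.4, 191.3, 255.0]
eef_rot: [[-0.006, 1.0, -0.0], [1.0, 0.006, -0.0], [-0.0, -0.0, -1.0]]
ft_force: [0.3, 0.6, -0.5]
finger_gap: 1.001
```

>>> {"api": "carry_out", "payload": {
  "rows": [-0.2, 0.17, 0, 0, 0, 0, 0, -0.4, 0.34, 0, 0, 0, 0, 0, -0.6, 0.51, 0, 0, 0, 0, 0, -0.8, 0.68, 0, 0, 0, 0, 0, -1, 0.85, 0, 0, 0, 0, 0]
}}

```text
time: 2.1
ee_pos: [587.1, 72.1, 254.9]
eef_rot: [[-0.006, 1.0, -0.001], [1.0, 0.006, -0.0], [-0.0, -0.001, -1.0]]
ft_force: [1.2, 0.8, -0.9]
finger_gap: 1.001
```

```bash
python3 d.py 647 -3 120 0
```

```text
t 2.1 p [587.1  72.1 254.9] yaw 0.4 q7 0.6 gap 1.001 F [ 1.2  0.8 -0.9]
shift [-0.629  0.496  1.123] turn [-0.     0.     0.004]
```

>>> {"api": "carry_out", "payload": {
  "rows": [-0.2, 0.17, 0.1, 0, 0, 0, 0, -0.4, 0.34, 0.3, 0, 0, 0, 0, -0.63, 0.5, 0.6, 0, 0, 0, 0, -0.63, 0.5, 0.9, 0, 0, 0, 0, -0.63, 0.5, 1, 0, 0, 0, 0]
}}

```text
time: 2.6
ee_pos: [644.0, -3.4, 130.0]
eef_rot: [[-0.003, 1.0, -0.009], [1.0, 0.003, -0.0], [-0.0, -0.009, -1.0]]
ft_force: [-1.0, 0.8, -1.0]
finger_gap: 1.001
```

```bash
python3 d.py 647 -3 18 0
```

```text
t 2.6 p [644.   -3.4 130. ] yaw 0.2 q7 10.8 gap 1.001 F [-1.   0.8 -1. ]
shift [0.004 0.034 0.933] turn [-0.006  0.     0.002]
```

>>> {"api": "carry_out", "payload": {
  "rows": [0, 0, 0.2, 0, 0, 0, 0, 0, 0, 0.45, 0, 0, 0, 0, 0, 0, 0.7, 0, 0, 0, 0, 0, 0, 0.9, 0, 0, 0, 0, 0, 0, 0.9, 0, 0, 0, 0]
}}

```text
time: 3.1
ee_pos: [644.0, 0.2, 24.1]
eef_rot: [[-0.009, 1.0, -0.008], [1.0, 0.009, 0.001], [0.001, -0.008, -1.0]]
ft_force: [-0.5, -0.3, 0.0]
finger_gap: 1.001
```

```bash
python3 d.py 647 -3 18 0; python3 -c "
from workcell import read_camera
import cv2,numpy as np
a=cv2.resize(read_camera('top')[120:220,220:320],None,fx=4,fy=4);b=cv2.resize(read_camera('side')[160:260,270:370],None,fx=4,fy=4)
cv2.imwrite('pics/l1.png',np.hstack([a,b]))"
```

```text
t 3.1 p [6.44e+02 2.00e-01 2.41e+01] yaw 0.5 q7 13.1 gap 1.001 F [-0.5 -0.3  0. ]
shift [-0.027  0.025  0.05 ] turn [-0.005 -0.001  0.005]
```

View pics/l1.png

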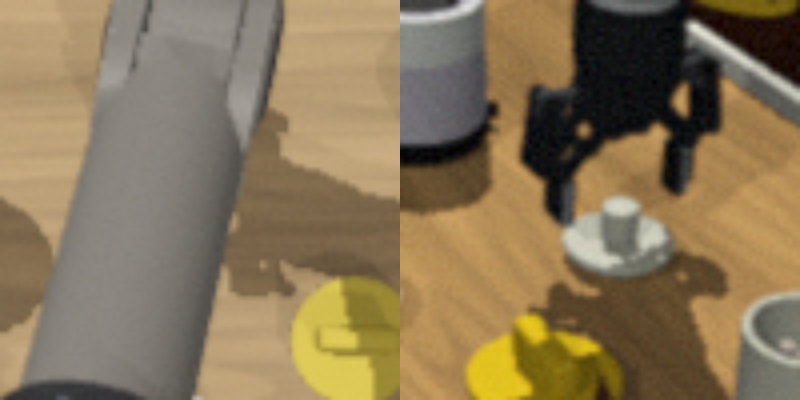

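The side view shows the open fingers straddling the lid's knob, with the knob at about (622,215) in the picture. I'll correct the position and close.

>>> {"api": "carry_out", "payload": {
  "rows": [-0.03, 0.025, 0.05, -0.005, 0, 0.005, 0, -0.03, 0.025, 0.05, -0.005, 0, 0.005, 0, -0.03, 0.025, 0.05, -0.005, 0, 0.005, 1, -0.03, 0.025, 0.05, -0.005, 0, 0.005, 1, -0.03, 0.025, 0.05, -0.005, 0, 0.005, 1]
}}

```text
time: 3.7
ee_pos: [650.3, -5.2, 21.7]
eef_rot: [[0.001, 1.0, 0.009], [1.0, -0.001, 0.0], [0.0, 0.009, -1.0]]
ft_force: [0.3, -0.0, 0.2]
finger_gap: 0.512
```

>>> {"api": "carry_out", "payload": {
  "rows": [0, 0, 0, 0, 0, 0, 1, 0, 0, 0, 0, 0, 0, 1, 0, 0, 0, 0, 0, 0, 1, 0, 0, 0, 0, 0, 0, 1, 0, 0, 0, 0, 0, 0, 1]
}}

```text
time: 4.2
ee_pos: [650.3, -5.3, 21.7]
eef_rot: [[0.001, 1.0, 0.008], [1.0, -0.001, 0.0], [0.0, 0.008, -1.0]]
ft_force: [-0.9, 0.2, 4.4]
finger_gap: 0.276
```

```bash
python3 d.py 647 -3 18 0
```

```text
t 4.2 p [650.3  -5.3  21.7] yaw -0.0 q7 13.2 gap 0.276 F [-0.9  0.2  4.4]
shift [ 0.019 -0.028  0.031] turn [ 0.005 -0.    -0.001]
```

>>> {"api": "carry_out", "payload": {
  "rows": [0, 0, -0.15, 0, 0, 0, 1, 0, 0, -0.4, 0, 0, 0, 1, 0, 0, -0.65, 0, 0, 0, 1, 0, 0, -0.9, 0, 0, 0, 1, 0, 0, -1, 0, 0, 0, 1]
}}

```text
time: 4.7
ee_pos: [650.8, -5.7, 143.9]
eef_rot: [[0.001, 1.0, 0.013], [1.0, -0.001, -0.0], [-0.0, 0.013, -1.0]]
ft_force: [0.1, -0.1, -1.1]
finger_gap: 0.279
```

>>> {"api": "carry_out", "payload": {
  "rows": [-0.2, -0.06, -0.2, 0, 0, 0, 1, -0.4, -0.12, -0.3, 0, 0, 0, 1, -0.6, -0.17, -0.35, 0, 0, 0, 1, -0.8, -0.23, -0.35, 0, 0, 0, 1, -1, -0.28, -0.35, 0, 0, 0, 1]
}}

```text
time: 5.2
ee_pos: [614.1, -126.0, 181.6]
eef_rot: [[0.001, 1.0, 0.006], [1.0, -0.001, 0.0], [0.0, 0.006, -1.0]]
ft_force: [-0.3, -0.1, -1.5]
finger_gap: 0.278
```

```bash
python3 d.py 616.6 -239 180 0
```

```text
t 5.2 p [ 614.1 -126.   181.6] yaw -0.1 q7 21.5 gap 0.278 F [-0.3 -0.1 -1.5]
shift [-0.941  0.021  0.013] turn [ 0.004 -0.    -0.001]
```

>>> {"api": "carry_out", "payload": {
  "rows": [-0.25, 0, 0, 0, 0, 0, 1, -0.5, 0, 0, 0, 0, 0, 1, -0.75, 0.02, 0, 0.004, 0, 0, 1, -0.94, 0.02, 0, 0.004, 0, 0, 1, -0.94, 0.02, 0, 0.004, 0, 0, 1]
}}

```text
time: 5.7
ee_pos: [614.8, -244.2, 181.1]
eef_rot: [[0.009, 1.0, -0.002], [1.0, -0.009, -0.004], [-0.004, -0.002, -1.0]]
ft_force: [-0.5, -1.0, -2.1]
finger_gap: 0.279
```

```bash
python3 d.py 616.6 -239 180 0
python3 - <<'E'
from h import *
from workcell import read_camera
I={}
for n in("top","side"):I[n]=read_camera(n);cv2.imwrite(f"pics/{n}2.png",I[n])
z=180-21.7
p={n:proj(n,[616.6,-239,z+11]).astype(int)[0] for n in I};print(p, proj("side",[616.6,-239,95]))
c=p["side"];a=cv2.resize(I["side"][c[1]-45:c[1]+75,c[0]-55:c[0]+65],None,fx=4,fy=4)
c=p["top"];b=cv2.resize(I["top"][c[1]-60:c[1]+60,c[0]-40:c[0]+40],None,fx=4,fy=4)
cv2.imwrite("pics/l2.png",np.hstack([a,b]))
E
```

```text
t 5.7 p [ 614.8 -244.2  181.1] yaw -0.5 q7 31.4 gap 0.279 F [-0.5 -1.  -2.1]
shift [0.043 0.015 0.009] turn [-0.001  0.003 -0.006]
{'top': array([356, 161]), 'side': array([374, 213])} [[371.26829378 241.27176479]]
```

View pics/l2.png

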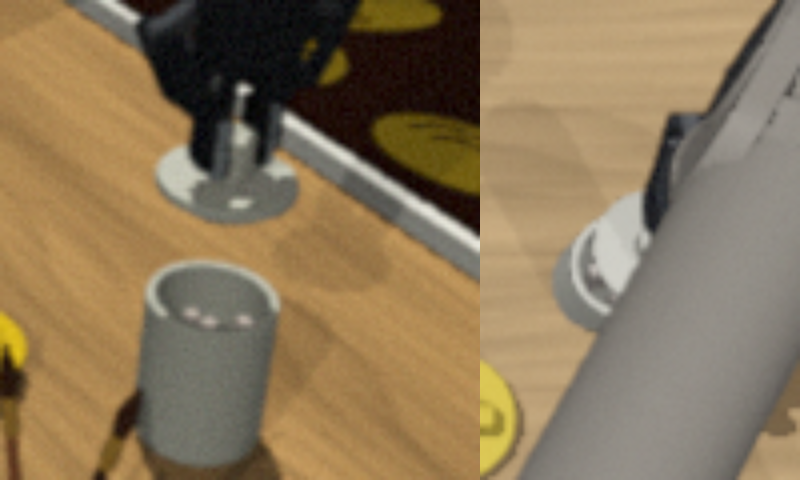

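The lid is held level, with its disc at about (228,185) in the crop, above the jar mouth at (212,295). I'll measure lid and jar in the same side view.

Run:
```python
from h import *
I=cv2.imread("pics/side2.png")
def fit(c,r,v,z,R,sel):
    k=big(mask(I,c,r,60,v));P=ray("side",k,z);k2=k[sel(k)];return len(k2),[np.round(a,2) for a in circ(ray("side",k2,z),R)],k2.min(0),k2.max(0)
ox,oy=374-55,213-45
lc=(ox+57,oy+45)
for v in(90,110,130):
  # lid: lower (near) arc and sides, below disc centre row
  print("lid",v,fit(lc,26,v,159.4+10,38.5,lambda k:(k[:,1]>oy+44)))
for v in(80,100,120):
  print("jar",v,fit((ox+53,oy+85),45,v,95,37.5,lambda k:(k[:,1]<oy+73)&(k[:,1]>oy+63)))
```

```text
lid 90 (45, [array([ 617.73, -238.14]), np.float64(1.47), np.float64(-0.63)], array([358, 213], dtype=int32), array([392, 223], dtype=int32))
lid 110 (62, [array([ 568.76, -279.39]), np.float64(8.05), np.float64(0.09)], array([358, 213], dtype=int32), array([385, 223], dtype=int32))
lid 130 (15, [array([ 548.13, -237.02]), np.float64(2.85), np.float64(-0.24)], array([358, 213], dtype=int32), array([368, 219], dtype=int32))
jar 80 (34, [array([ 614.45, -244.06]), np.float64(1.27), np.float64(-0.04)], array([356, 233], dtype=int32), array([386, 240], dtype=int32))
jar 100 (34, [array([ 614.45, -244.06]), np.float64(1.27), np.float64(-0.04)], array([356, 233], dtype=int32), array([386, 240], dtype=int32))
  return _methods._mean(a, axis=axis, dtype=dtype,
  ret = um.true_divide(
Traceback (most recent call last):
  File "h.py", line 12, in circ
    f=least_squares(lambda v:np.hypot(*(P-v).T)-r,np.median(P,0),loss='soft_l1',f_scale=1.0)
ValueError: Initial guess is outside of provided bounds
```

Run:
```python
from h import *
I=cv2.imread("pics/side2.png");S=cv2.cvtColor(cv2.GaussianBlur(I,(3,3),0.7),cv2.COLOR_BGR2HSV)[...,1].astype(float)
U=8
def ext(row,x0,x1,th=65):
    xs=np.arange(x0,x1,1/U);v=np.interp(xs,np.arange(560),S[row]);on=xs[v<th]
    return on.min(),on.max()
print("lid");
for r in range(209,220):print(r,np.round(ext(r,350,400),2),end=' ')
print("\njar")
for r in range(238,270,4):print(r,np.round(ext(r,345,398),2),end=' ')
def rim(X,R,z):
    a=np.radians(np.arange(0,360,2));p=proj("side",np.c_[X[0]+R*np.cos(a),X[1]+R*np.sin(a),np.full(180,z)]);return p.min(0).round(2),p.max(0).round(2)
print("\njar pred",rim((616.6,-239),37.5,95),"lid pred",rim((614.8,-241.9),38.5,159.4+15),rim((614.8,-241.9),38.5,159.4+8))
T=cv2.imread("pics/top2.png")
k=big(mask(T,(345,166),24,60,110));print(k.min(0),k.max(0))
for v in(150,170,190):
  k=big(mask(T,(349,160),22,60,v));P=k[(k[:,0]-k[:,1]<=349-160)&(k[:,1]<166)]
  if len(P)>5:print("lidtop",v,len(P),P.min(0),P.max(0),circ(ray("top",P,172),38.5))
# jar far rim row (col of centre) in side
c=S[225:245,366:376].mean(1);print(np.round(c))
c=S[214:232,370:382].mean(1);print(np.round(c))
print("depth px/mm",proj("side",[[616,-239,95],[616.4,-238.2,95]]))
```

```text
lid
209 [358.12 399.88] 210 [357.75 399.88] 211 [357.62 399.88] 212 [357.75 392.  ] 213 [358.   392.25] 214 [358.5 392.5] 215 [359.  392.5] 216 [359.75 392.38] 217 [360.75 392.12] 218 [362.  391.5] 219 [363.62 390.75] 
jar
238 [356.12 384.88] 242 [355.12 387.88] 246 [355.25 387.62] 250 [354.75 386.75] 254 [354.38 386.38] 258 [353.88 385.5 ] 262 [353.38 384.88] 266 [354.   384.38] 
jar pred (array([354.53, 232.06]), array([388.21, 251.09])) lid pred (array([357.49, 203.18]), array([393.65, 221.56])) (array([357.19, 205.87]), array([393.21, 224.38]))
[334 149] [369 190]
lidtop 150 24 [338 156] [345 165] (array([ 602.61860071, -230.78348933]), np.float64(2.520680900577645), np.float64(-0.03437714017221083))
lidtop 170 29 [339 156] [354 165] (array([ 597.22408451, -227.39193426]), np.float64(2.290578281602052), np.float64(-0.0784685821063178))
lidtop 190 30 [339 157] [354 165] (array([ 590.7864194 , -221.88125312]), np.float64(2.8532978987940822), np.float64(0.055463351094982016))
[134. 134. 134. 134. 134. 137. 134. 110.  68.  35.  23.  23.  24.  23.
  25.  25.  25.  25.  25.  25.]
[ 26.  26.  25.  26.  26.  26.  24.  23.  32.  73. 118. 134. 134. 134.
 134. 134. 135. 134.]
depth px/mm [[371.05620846 241.34169258]
 [370.97635444 241.11510778]]
```

>>> {"api": "carry_out", "payload": {
  "rows": [0.02, 0.023, 0.1, 0, 0.003, -0.005, 1, 0.02, 0.023, 0.25, 0, 0.003, -0.005, 1, 0.02, 0.023, 0.4, 0, 0.003, -0.005, 1, 0.02, 0.023, 0.47, 0, 0.003, -0.005, 1, 0.02, 0.023, 0.47, 0, 0.003, -0.005, 1]
}}

```text
time: 6.3
ee_pos: [619.5, -233.2, 124.1]
eef_rot: [[-0.009, 1.0, -0.002], [1.0, 0.009, 0.008], [0.008, -0.002, -1.0]]
ft_force: [-0.4, 0.1, -1.9]
finger_gap: 0.278
```

```bash
python3 d.py 617.6 -241.7 108.7 0
python3 - <<'E'
from h import *
from workcell import read_camera
I={}
for n in("top","side"):I[n]=read_camera(n);cv2.imwrite(f"pics/{n}3.png",I[n])
a=cv2.resize(I["side"][205:265,340:405],None,fx=6,fy=6,interpolation=cv2.INTER_CUBIC)
b=cv2.resize(I["top"][135:195,325:390],None,fx=6,fy=6,interpolation=cv2.INTER_CUBIC)
cv2.imwrite("pics/l3.png",np.hstack([a,b]))
E
```

```text
t 6.3 p [ 619.5 -233.2  124.1] yaw 0.5 q7 32.7 gap 0.278 F [-0.4  0.1 -1.9]
shift [-0.072 -0.016  0.128] turn [-0.002 -0.005  0.006]
```

View pics/l3.png

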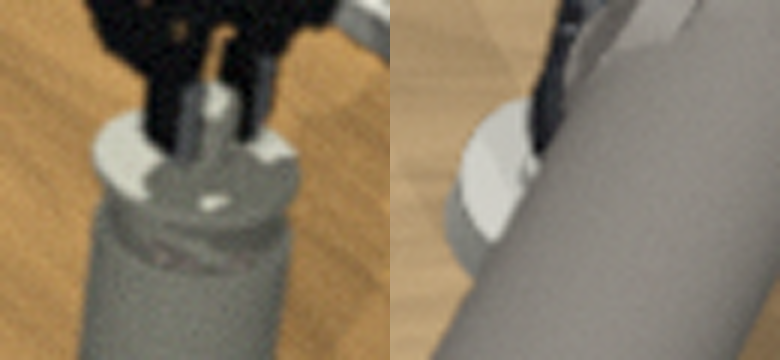

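That was oscillation: the arm had not settled when read. I'll hold, then measure.

>>> {"api": "carry_out", "payload": {
  "rows": [0, 0, 0, 0, 0, 0, 1, 0, 0, 0, 0, 0, 0, 1, 0, 0, 0, 0, 0, 0, 1, 0, 0, 0, 0, 0, 0, 1, 0, 0, 0, 0, 0, 0, 1]
}}

```text
time: 6.9
ee_pos: [620.3, -235.8, 126.9]
eef_rot: [[-0.007, 1.0, 0.002], [1.0, 0.007, 0.005], [0.005, 0.002, -1.0]]
ft_force: [0.2, 0.2, -1.9]
finger_gap: 0.281
```

```bash
cat > m.py <<'E'
from h import *
from workcell import read_camera,status
import sys
n=sys.argv[1];M=np.array(status.sense()['ee_pos']);I=read_camera("side");cv2.imwrite(f"pics/side{n}.png",I)
T=read_camera("top");cv2.imwrite(f"pics/top{n}.png",T);M2=np.array(status.sense()['ee_pos']);print(M.round(1),M2.round(1))
S=cv2.cvtColor(cv2.GaussianBlur(I,(3,3),0.7),cv2.COLOR_BGR2HSV)[...,1].astype(float)
def hz(r,c,w=24):
    xs=np.arange(c-w,c+w,.1);on=xs[np.interp(xs,np.arange(560),S[r])<65];return on.min(),on.max()
def rim(X,R,z):
    a=np.radians(np.arange(0,360,2));return proj("side",np.c_[X[0]+R*np.cos(a),X[1]+R*np.sin(a),np.full(180,z)])
b=M2[2]-21.7;L=(M2[0],M2[1]+2.3)
pl=rim(L,38.5,b+11);c=pl.mean(0)
rows=range(int(c[1])-1,int(c[1])+6);E=np.array([hz(r,c[0]) for r in rows])
print("lid rows",rows[0],E.round(1).tolist(),"pred",pl[:,0].min().round(1),pl[:,0].max().round(1))
E
python3 m.py 4; python3 d.py 617 -241.3 108.7 0
```

```text
[ 620.3 -235.8  126.9] [ 620.3 -235.8  126.7]
lid rows 231 [[355.8, 389.3], [356.0, 389.3], [356.4, 389.5], [356.8, 389.5], [357.3, 389.4], [357.5, 389.2], [356.9, 388.7]] pred 354.8 389.5
t 7.0 p [ 620.3 -235.8  126.7] yaw 0.4 q7 32.7 gap 0.28 F [-0.3  0.  -1.8]
shift [-0.047 -0.028  0.15 ] turn [ 0.001 -0.003  0.004]
```

>>> {"api": "carry_out", "payload": {
  "rows": [-0.025, -0.015, 0, 0, 0, 0, 1, -0.046, -0.028, 0, 0, 0, 0, 1, -0.046, -0.028, 0.03, 0, 0, 0, 1, -0.046, -0.028, 0.04, 0, 0, 0, 1, -0.046, -0.028, 0.04, 0, 0, 0, 1]
}}

```text
time: 7.5
ee_pos: [616.7, -240.9, 121.2]
eef_rot: [[-0.007, 1.0, 0.001], [1.0, 0.007, 0.005], [0.005, 0.001, -1.0]]
ft_force: [-0.6, -0.2, -1.0]
finger_gap: 0.281
```

>>> {"api": "carry_out", "payload": {
  "rows": [0, 0, 0, 0, 0, 0, 1, 0, 0, 0, 0, 0, 0, 1, 0, 0, 0, 0, 0, 0, 1, 0, 0, 0, 0, 0, 0, 1, 0, 0, 0, 0, 0, 0, 1]
}}

```text
time: 8.0
ee_pos: [617.0, -241.3, 121.9]
eef_rot: [[-0.007, 1.0, 0.002], [1.0, 0.007, 0.005], [0.005, 0.002, -1.0]]
ft_force: [0.6, 0.3, -1.5]
finger_gap: 0.28
```

```bash
python3 m.py 5; python3 d.py 617 -241.3 108.7 0
```

```text
[ 617.  -241.3  121.9] [ 617.  -241.3  121.8]
lid rows 234 [[355.7, 389.3], [355.8, 389.3], [356.1, 389.5], [356.4, 389.6], [356.3, 389.6], [355.8, 389.4], [355.5, 389.1]] pred 354.9 389.7
t 8.1 p [ 617.  -241.3  121.8] yaw 0.4 q7 33.4 gap 0.282 F [-0.2 -0.2 -2.1]
shift [-0.001  0.     0.11 ] turn [ 0.001 -0.003  0.004]
```

>>> {"api": "carry_out", "payload": {
  "rows": [0, 0, 0.02, 0, -0.003, 0, 1, 0, 0, 0.04, 0, -0.003, 0, 1, 0, 0, 0.06, 0, -0.003, 0, 1, 0, 0, 0.08, 0, -0.003, 0, 1, 0, 0, 0.08, 0, -0.003, 0, 1]
}}

```text
time: 8.6
ee_pos: [616.6, -241.0, 111.5]
eef_rot: [[-0.007, 1.0, 0.001], [1.0, 0.007, 0.0], [0.0, 0.001, -1.0]]
ft_force: [0.2, -0.6, -1.0]
finger_gap: 0.28
```

>>> {"api": "carry_out", "payload": {
  "rows": [0, 0, 0.01, 0, 0, 0, 1, 0, 0, 0.02, 0, 0, 0, 1, 0, 0, 0.02, 0, 0, 0, 1, 0, 0, 0.02, 0, 0, 0, 1, 0, 0, 0.02, 0, 0, 0, 1]
}}

```text
time: 9.1
ee_pos: [617.0, -241.3, 109.9]
eef_rot: [[-0.007, 1.0, 0.002], [1.0, 0.007, 0.0], [-0.0, 0.002, -1.0]]
ft_force: [-0.1, 0.7, -1.0]
finger_gap: 0.279
```

>>> {"api": "carry_out", "payload": {
  "rows": [0, 0, 0.01, 0, 0, 0, 1, 0, 0, 0.015, 0, 0, 0, 1, 0, 0, 0.015, 0, 0, 0, 1, 0, 0, 0.015, 0, 0, 0, 1, 0, 0, 0.015, 0, 0, 0, 1]
}}

```text
time: 9.6
ee_pos: [617.2, -241.4, 108.7]
eef_rot: [[-0.007, 1.0, 0.002], [1.0, 0.007, -0.0], [-0.0, 0.002, -1.0]]
ft_force: [-2.0, 1.2, 4.3]
finger_gap: 0.278
```

Contact: +4.3 N from −1.3 N, at the expected height. Now I release and retreat.

>>> {"api": "carry_out", "payload": {
  "rows": [0, 0, 0, 0, 0, 0, 0.5, 0, 0, 0, 0, 0, 0, 0, 0, 0, 0, 0, 0, 0, 0, 0, 0, 0, 0, 0, 0, 0, 0, 0, 0, 0, 0, 0, 0]
}}

```text
time: 10.1
ee_pos: [616.9, -241.2, 107.8]
eef_rot: [[-0.007, 1.0, 0.001], [1.0, 0.007, 0.0], [0.0, 0.001, -1.0]]
ft_force: [-0.7, -0.4, -0.3]
finger_gap: 1.001
```

>>> {"api": "carry_out", "payload": {
  "rows": [0, 0, 0, 0, 0, 0, 0, 0, 0, -0.1, 0, 0, 0, 0, 0, 0, -0.35, 0, 0, 0, 0, 0, 0, -0.65, 0, 0, 0, 0, 0, 0, -1, 0, 0, 0, 0]
}}

```text
time: 10.6
ee_pos: [616.1, -240.9, 229.2]
eef_rot: [[-0.007, 1.0, 0.0], [1.0, 0.007, 0.001], [0.001, 0.0, -1.0]]
ft_force: [0.8, -1.2, 0.6]
finger_gap: 1.002
```

>>> {"api": "carry_out", "payload": {
  "rows": [0.2, -0.16, -0.1, 0, 0, 0, 0, 0.4, -0.32, -0.2, 0, 0, 0, 0, 0.6, -0.48, -0.25, 0, 0, 0, 0, 0.8, -0.64, -0.25, 0, 0, 0, 0, 1, -0.8, -0.25, 0, 0, 0, 0]
}}

```text
time: 11.1
ee_pos: [519.4, -121.4, 259.3]
eef_rot: [[-0.006, 1.0, 0.004], [1.0, 0.006, -0.0], [-0.0, 0.004, -1.0]]
ft_force: [-0.1, 0.2, 1.2]
finger_gap: 1.001
```

```bash
python3 d.py 433 19.8 150 -9
python3 - <<'E'
from h import *
from workcell import read_camera
I={}
for n in("top","side"):I[n]=read_camera(n);cv2.imwrite(f"pics/{n}6.png",I[n])
for v in (130,150,170):
  k=big(mask(I["top"],(351,167),24,60,v));print(v,[np.round(a,2) for a in circ(ray("top",cv2.convexHull(k)[:,0],100),38.5)])
a=cv2.resize(I["side"][195:285,330:420],None,fx=5,fy=5,interpolation=cv2.INTER_CUBIC)
b=cv2.resize(I["top"][135:205,315:385],None,fx=5,fy=5,interpolation=cv2.INTER_CUBIC);b=cv2.copyMakeBorder(b,0,100,0,0,0)
cv2.imwrite("pics/l6.png",np.hstack([a,b]))
E
```

```text
t 11.1 p [ 519.4 -121.4  259.3] yaw 0.4 q7 19.5 gap 1.001 F [-0.1  0.2  1.2]
shift [ 1.181 -0.716  0.908] turn [ 0.003 -0.     0.104]
130 [array([ 598.76, -235.72]), np.float64(9.61), np.float64(9.61)]
150 [array([ 592.51, -228.07]), np.float64(2.36), np.float64(-1.06)]Traceback (most recent call last):
  File "<stdin>", line 6, in <module>
  File "h.py", line 18, in big
    def big(m):return max(cv2.findContours(m,cv2.RETR_EXTERNAL,cv2.CHAIN_APPROX_NONE)[0],key=cv2.contourArea)[:,0]
                      ~~~^^^^^^^^^^^^^^^^^^^^^^^^^^^^^^^^^^^^^^^^^^^^^^^^^^^^^^^^^^^^^^^^^^^^^^^^^^^^^^^^^^^^
ValueError: max() iterable argument is empty
```

>>> {"api": "carry_out", "payload": {
  "rows": [0.2, -0.14, 0, 0, 0, 0.02, 0, 0.4, -0.28, 0, 0, 0, 0.04, 0, 0.6, -0.42, 0, 0, 0, 0.06, 0, 0.8, -0.56, 0, 0, 0, 0.08, 0, 1, -0.7, 0, 0, 0, 0.1, 0]
}}

```text
time: 11.7
ee_pos: [435.1, -2.5, 258.7]
eef_rot: [[0.153, 0.988, 0.004], [0.988, -0.153, 0.0], [0.001, 0.004, -1.0]]
ft_force: [0.1, 0.4, -0.8]
finger_gap: 1.002
```

>>> {"api": "carry_out", "payload": {
  "rows": [0.1, 0, 0.1, 0, 0, 0, 0, 0.18, 0, 0.3, 0, 0, 0, 0, 0.18, 0, 0.6, 0, 0, 0, 0, 0.18, 0, 0.9, 0, 0, 0, 0, 0.18, 0, 0.9, 0, 0, 0, 0]
}}

```text
time: 12.2
ee_pos: [435.0, 17.6, 145.6]
eef_rot: [[0.151, 0.989, -0.008], [0.989, -0.151, -0.003], [-0.004, -0.008, -1.0]]
ft_force: [-1.0, 0.2, -1.0]
finger_gap: 1.0
```

```bash
python3 d.py 433 19.8 24 -9
python3 - <<'E'
from h import *
from workcell import read_camera
I={}
for n in("top","side"):I[n]=read_camera(n);cv2.imwrite(f"pics/{n}7.png",I[n])
a=cv2.resize(I["side"][195:285,330:420],None,fx=4,fy=4,interpolation=cv2.INTER_CUBIC)
b=cv2.resize(I["side"][180:270,200:300],None,fx=4,fy=4,interpolation=cv2.INTER_CUBIC)
cv2.imwrite("pics/l7.png",np.hstack([a,b]))
for v in (130,150):
  k=big(mask(I["top"],(351,167),24,60,v));print(v,[np.round(a,2) for a in circ(ray("top",cv2.convexHull(k)[:,0],100),38.5)])
E
```

```text
t 12.2 p [435.   17.6 145.6] yaw -8.7 q7 -8.5 gap 1.0 F [-1.   0.2 -1. ]
shift [ 0.02  -0.012  1.014] turn [-0.005  0.002  0.004]
130 [array([ 616.15, -238.94]), np.float64(1.0), np.float64(1.0)]
150 [array([ 617.29, -239.28]), np.float64(0.27), np.float64(0.21)]
```

View pics/l7.png

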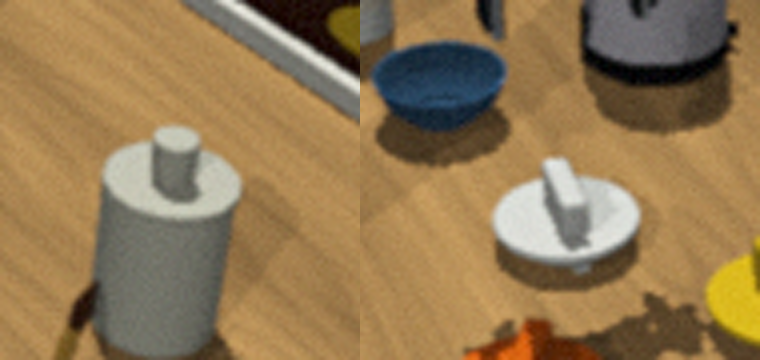

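Left: the lid sits squarely on the jar, and the top view fit puts it at the jar's centre within 1 mm. Right: the cover lies untouched, with its bar at about (565,190). I'll refine the bar centre and yaw from both views.

```bash
python3 - <<'E'
from h import *
q=np.array([[133,503],[252,520],[248,553],[129,538]])/6.+[230,205-60]-.4
P=ray("top",q,47.5);print("top",P.round(1).tolist(),P.mean(0))
d=P[1]+P[2]-P[0]-P[3];print(np.degrees(np.arctan2(d[1],d[0])))
q=np.array([[557,163],[573,206]])/4.+[200-90,180]-.4
P=ray("side",q,47.5);d=P[0]-P[1];print("side",P,P.mean(0),np.degrees(np.arctan2(d[1],d[0])))
E
python3 d.py 434 19 24 -9
```

```text
top [[445.8, 47.1], [436.7, -10.6], [420.7, -8.4], [428.8, 49.2]] [432.99396856  19.31690829]
-98.48120870856378
side [[437.58221963  38.46699186]
 [425.29762882 -12.68946828]] [431.43992423  12.88876179] 76.49681111400582
t 12.3 p [439.2  17.9 150. ] yaw -8.7 q7 -8.5 gap 0.997 F [ 0.1 -0.2  1.2]
shift [ 0.003 -0.046  1.05 ] turn [0.001 0.    0.004]
```

>>> {"api": "carry_out", "payload": {
  "rows": [0.005, -0.053, 0.15, 0, 0, 0, 0, 0.005, -0.053, 0.4, 0, 0, 0, 0, 0.005, -0.053, 0.7, 0, 0, 0, 0, 0.005, -0.053, 0.9, 0, 0, 0, 0, 0.005, -0.053, 0.95, 0, 0, 0, 0]
}}

```text
time: 12.8
ee_pos: [433.0, 20.1, 35.5]
eef_rot: [[0.15, 0.989, 0.001], [0.989, -0.15, -0.0], [-0.0, 0.001, -1.0]]
ft_force: [-0.2, 0.5, -0.3]
finger_gap: 0.998
```

>>> {"api": "carry_out", "payload": {
  "rows": [0, 0, 0.05, 0, 0, 0, 0, 0, 0, 0.1, 0, 0, 0, 0, 0, 0, 0.1, 0, 0, 0, 0, 0, 0, 0.1, 0, 0, 0, 0, 0, 0, 0.1, 0, 0, 0, 0]
}}

```text
time: 13.3
ee_pos: [433.2, 20.5, 24.4]
eef_rot: [[0.149, 0.989, 0.003], [0.989, -0.149, 0.0], [0.001, 0.003, -1.0]]
ft_force: [-0.8, -0.5, -0.3]
finger_gap: 1.001
```

```bash
python3 d.py 433 19.5 24 -8.6
```

```text
t 13.3 p [433.2  20.5  24.4] yaw -8.6 q7 -2.4 gap 1.001 F [-0.8 -0.5 -0.3]
shift [-0.009 -0.     0.004] turn [ 0.002 -0.001  0.   ]
```

>>> {"api": "carry_out", "payload": {
  "rows": [-0.008, 0, 0, 0, 0, 0, 1, -0.008, 0, 0, 0, 0, 0, 1, -0.008, 0, 0, 0, 0, 0, 1, -0.008, 0, 0, 0, 0, 0, 1, -0.008, 0, 0, 0, 0, 0, 1]
}}

```text
time: 13.8
ee_pos: [432.6, 19.5, 23.9]
eef_rot: [[0.149, 0.989, 0.002], [0.989, -0.149, 0.0], [0.0, 0.002, -1.0]]
ft_force: [2.5, 0.1, -1.3]
finger_gap: 0.197
```

>>> {"api": "carry_out", "payload": {
  "rows": [0, 0, 0, 0, 0, 0, 1, 0, 0, 0, 0, 0, 0, 1, 0, 0, 0, 0, 0, 0, 1, 0, 0, 0, 0, 0, 0, 1, 0, 0, 0, 0, 0, 0, 1]
}}

```text
time: 14.3
ee_pos: [432.6, 19.5, 23.9]
eef_rot: [[0.15, 0.989, 0.002], [0.989, -0.15, 0.0], [0.0, 0.002, -1.0]]
ft_force: [1.5, -0.3, 3.3]
finger_gap: 0.201
```

>>> {"api": "carry_out", "payload": {
  "rows": [0, 0, -0.15, 0, 0, 0, 1, 0, 0, -0.4, 0, 0, 0, 1, 0, 0, -0.65, 0, 0, 0, 1, 0, 0, -0.9, 0, 0, 0, 1, 0, 0, -1, 0, 0, 0, 1]
}}

```text
time: 14.8
ee_pos: [433.3, 19.5, 145.8]
eef_rot: [[0.15, 0.989, 0.005], [0.989, -0.15, 0.001], [0.002, 0.005, -1.0]]
ft_force: [0.0, 0.1, -1.8]
finger_gap: 0.197
```

```bash
python3 d.py 600.7 217.6 220 82
```

```text
t 14.8 p [433.3  19.5 145.8] yaw -8.6 q7 -8.8 gap 0.197 F [ 0.   0.1 -1.8]
shift [ 1.842  1.136 -0.61 ] turn [ 0.003  0.002 -1.007]
```

>>> {"api": "carry_out", "payload": {
  "rows": [0.1, 0.06, -0.15, 0, 0, -0.09, 1, 0.3, 0.2, -0.35, 0, 0, -0.18, 1, 0.5, 0.3, -0.5, 0, 0, -0.27, 1, 0.7, 0.45, -0.62, 0, 0, -0.36, 1, 0.9, 0.55, -0.62, 0, 0, -0.45, 1]
}}

```text
time: 15.3
ee_pos: [515.4, 117.3, 219.8]
eef_rot: [[-0.533, 0.846, 0.005], [0.846, 0.533, 0.001], [-0.002, 0.005, -1.0]]
ft_force: [0.2, -0.3, -1.0]
finger_gap: 0.199
```

```bash
python3 d.py 600.7 217.6 220 82
```

```text
t 15.3 p [515.4 117.3 219.8] yaw 32.2 q7 22.3 gap 0.199 F [ 0.2 -0.3 -1. ]
shift [0.329 1.047 0.002] turn [ 0.002  0.003 -0.553]
```

>>> {"api": "carry_out", "payload": {
  "rows": [0.06, 0.2, 0, 0, 0, -0.09, 1, 0.13, 0.4, 0, 0, 0, -0.18, 1, 0.2, 0.6, 0, 0, 0, -0.27, 1, 0.26, 0.8, 0, 0, 0, -0.36, 1, 0.33, 1, 0, 0, 0, -0.45, 1]
}}

```text
time: 15.8
ee_pos: [594.2, 213.8, 216.8]
eef_rot: [[-0.955, 0.297, -0.001], [0.297, 0.955, -0.001], [0.001, -0.001, -1.0]]
ft_force: [1.3, -0.5, -1.9]
finger_gap: 0.2
```

>>> {"api": "carry_out", "payload": {
  "rows": [0, 0, 0, 0, 0, -0.08, 1, 0, 0, 0, 0, 0, -0.1, 1, 0, 0, 0, 0, 0, -0.1, 1, 0, 0, 0, 0, 0, -0.1, 1, 0, 0, 0, 0, 0, -0.1, 1]
}}

```text
time: 16.3
ee_pos: [594.2, 212.7, 218.5]
eef_rot: [[-0.988, 0.151, 0.002], [0.151, 0.988, -0.0], [-0.002, -0.0, -1.0]]
ft_force: [-0.9, 0.4, -1.6]
finger_gap: 0.195
```

>>> {"api": "carry_out", "payload": {
  "rows": [0, 0, 0, 0, 0, 0, 1, 0, 0, 0, 0, 0, 0, 1, 0, 0, 0, 0, 0, 0, 1, 0, 0, 0, 0, 0, 0, 1, 0, 0, 0, 0, 0, 0, 1]
}}

```text
time: 16.8
ee_pos: [594.4, 213.4, 218.4]
eef_rot: [[-0.989, 0.15, 0.002], [0.15, 0.989, 0.0], [-0.002, 0.0, -1.0]]
ft_force: [1.0, 0.1, -1.3]
finger_gap: 0.199
```

```bash
python3 d.py 600.7 217.6 170 82
python3 - <<'E'
from h import *
from workcell import read_camera
I={}
for n in("top","side"):I[n]=read_camera(n);cv2.imwrite(f"pics/{n}8.png",I[n])
print(proj("side",[600.7,217.6,125]),proj("side",[600.7,217.6,196]),proj("top",[600.7,217.6,196]))
a=cv2.resize(I["side"][110:210,225:325],None,fx=4,fy=4,interpolation=cv2.INTER_CUBIC)
b=cv2.resize(I["top"][125:225,135:235],None,fx=4,fy=4,interpolation=cv2.INTER_CUBIC)
cv2.imwrite("pics/l8.png",np.hstack([a,b]))
E
```

```text
t 16.8 p [594.4 213.4 218.4] yaw 81.4 q7 63.0 gap 0.199 F [ 1.   0.1 -1.3]
shift [-0.046  0.042  0.403] turn [ 0.     0.001 -0.007]
[[272.73313012 156.87790695]] [[272.71121644 134.57855339]] [[183.27635705 168.46575935]]
```

View pics/l8.png

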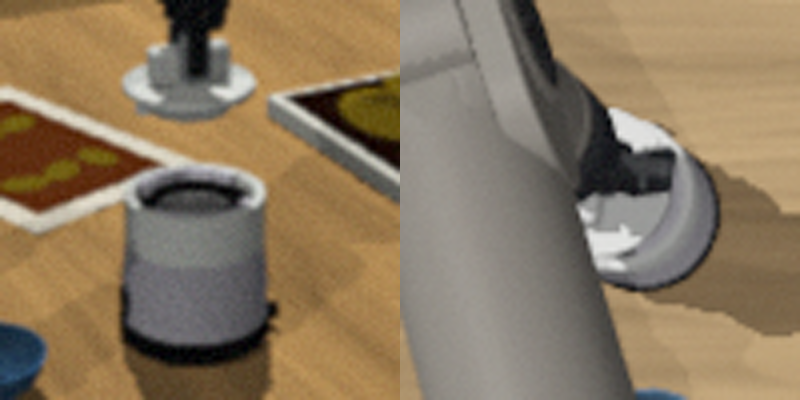

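The side view shows the cover held level, with its brim at (188,90), above the collar at (195,190). Its lug points lower left. Next I go lower, then compare centres.

>>> {"api": "carry_out", "payload": {
  "rows": [-0.046, 0.042, 0.1, 0, 0, 0, 1, -0.046, 0.042, 0.3, 0, 0, 0, 1, -0.046, 0.042, 0.44, 0, 0, 0, 1, -0.046, 0.042, 0.44, 0, 0, 0, 1, -0.046, 0.042, 0.44, 0, 0, 0, 1]
}}

```text
time: 17.4
ee_pos: [600.7, 217.7, 165.0]
eef_rot: [[-0.989, 0.149, 0.001], [0.149, 0.989, -0.0], [-0.001, -0.0, -1.0]]
ft_force: [0.4, -0.3, -1.4]
finger_gap: 0.197
```

>>> {"api": "carry_out", "payload": {
  "rows": [0, 0, 0, 0, 0, 0, 1, 0, 0, 0, 0, 0, 0, 1, 0, 0, 0, 0, 0, 0, 1, 0, 0, 0, 0, 0, 0, 1, 0, 0, 0, 0, 0, 0, 1]
}}

```text
time: 17.9
ee_pos: [600.8, 217.6, 165.9]
eef_rot: [[-0.989, 0.15, 0.002], [0.15, 0.989, 0.0], [-0.002, 0.001, -1.0]]
ft_force: [0.1, -0.1, -1.1]
finger_gap: 0.2
```

```bash
python3 d.py 600.7 217.6 145 82
python3 - <<'E'
from h import *
from workcell import read_camera,status
I=read_camera("side");cv2.imwrite("pics/side9.png",I);M=np.array(status.sense()['ee_pos'])
S=cv2.cvtColor(cv2.GaussianBlur(I,(3,3),0.7),cv2.COLOR_BGR2HSV)[...,1].astype(float)
def hz(r,c,w=24,th=60):
    xs=np.arange(c-w,c+w,.1);on=xs[np.interp(xs,np.arange(560),S[r])<th];return on.min().round(1),on.max().round(1)
def rim(X,R,z):
    a=np.radians(np.arange(0,360,2));return proj("side",np.c_[X[0]+R*np.cos(a),X[1]+R*np.sin(a),np.full(180,z)])
b=M[2]-23.9
for nm,X,R,z in(("cover",M[:2],48,b+18),("mill",(600.7,217.6),53,122)):
    p=rim(X,R,z);c=p.mean(0);print(nm,"pred",p.min(0).round(1),p.max(0).round(1),"mid",(p[:,0].min()+p[:,0].max())/2)
    for r in range(int(c[1])-3,int(c[1])+8,2):e=hz(r,c[0]);print(r,e,round(sum(e)/2,2),end="; ")
    print()
a=cv2.resize(I[120:200,225:325],None,fx=7,fy=7,interpolation=cv2.INTER_CUBIC)
cv2.imwrite("pics/l9.png",a)
E
```

```text
t 17.9 p [600.8 217.6 165.9] yaw 81.4 q7 63.1 gap 0.2 F [ 0.1 -0.1 -1.1]
shift [ 0.001 -0.     0.174] turn [ 0.     0.001 -0.007]
cover pred [256.5 139.9] [288.9 152.6] mid 272.7294460525867
143 (np.float64(248.7), np.float64(287.4)) 268.05; 145 (np.float64(252.6), np.float64(289.0)) 270.8; 147 (np.float64(256.5), np.float64(289.3)) 272.9; 149 (np.float64(257.7), np.float64(288.2)) 272.95; 151 (np.float64(259.5), np.float64(285.8)) 272.65; 153 (np.float64(259.3), np.float64(286.6)) 272.95; 
mill pred [255.1 150.8] [290.4 165.3] mid 272.730296709718
154 (np.float64(257.2), np.float64(288.3)) 272.75; 156 (np.float64(253.2), np.float64(290.4)) 271.8; 158 (np.float64(248.7), np.float64(290.8)) 269.75; 160 (np.float64(248.7), np.float64(290.4)) 269.55; 162 (np.float64(256.5), np.float64(290.1)) 273.3; 164 (np.float64(256.4), np.float64(290.1)) 273.25;
```

View pics/l9.png

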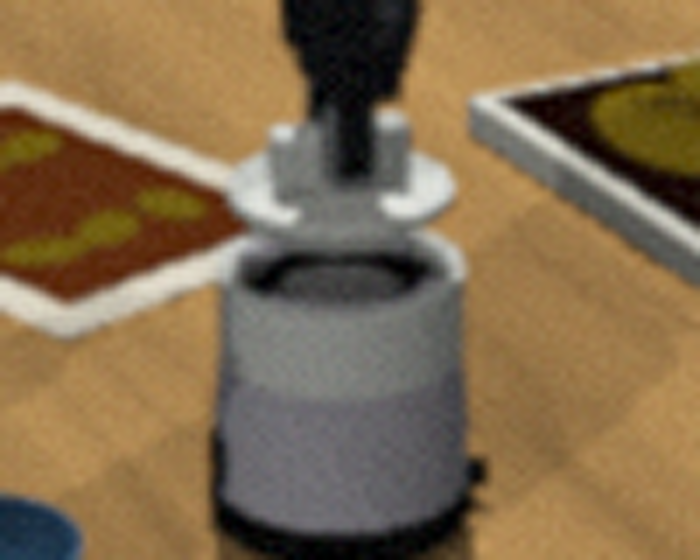

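The cover (brim mid column 272.9) is centred over the collar (273.3) to about 1 mm. I'll nudge 0.7 mm and descend.

>>> {"api": "carry_out", "payload": {
  "rows": [-0.006, 0, 0.04, 0, 0, 0, 1, -0.006, 0, 0.08, 0, 0, 0, 1, -0.006, 0, 0.12, 0, 0, 0, 1, -0.006, 0, 0.16, 0, 0, 0, 1, -0.006, 0, 0.19, 0, 0, 0, 1]
}}

```text
time: 18.45
ee_pos: [601.1, 217.4, 142.0]
eef_rot: [[-0.989, 0.15, 0.001], [0.149, 0.989, -0.0], [-0.001, -0.0, -1.0]]
ft_force: [0.1, 0.8, -1.4]
finger_gap: 0.196
```

>>> {"api": "carry_out", "payload": {
  "rows": [0, 0, 0.01, 0, 0, 0, 1, 0, 0, 0.02, 0, 0, 0, 1, 0, 0, 0.02, 0, 0, 0, 1, 0, 0, 0.02, 0, 0, 0, 1, 0, 0, 0.02, 0, 0, 0, 1]
}}

```text
time: 18.95
ee_pos: [601.6, 217.5, 140.9]
eef_rot: [[-0.989, 0.15, 0.002], [0.15, 0.989, 0.0], [-0.002, 0.001, -1.0]]
ft_force: [-1.0, -0.7, 1.4]
finger_gap: 0.196
```

The spigot is in the collar and touching the ring. Now I push down.

>>> {"api": "carry_out", "payload": {
  "rows": [0, 0, 0.02, 0, 0, 0, 1, 0, 0, 0.04, 0, 0, 0, 1, 0, 0, 0.06, 0, 0, 0, 1, 0, 0, 0.075, 0, 0, 0, 1, 0, 0, 0.075, 0, 0, 0, 1]
}}

```text
time: 19.45
ee_pos: [602.2, 217.7, 134.5]
eef_rot: [[-0.989, 0.149, 0.004], [0.149, 0.989, 0.001], [-0.004, 0.002, -1.0]]
ft_force: [-4.7, -1.2, 11.5]
finger_gap: 0.194
```

>>> {"api": "carry_out", "payload": {
  "rows": [0, 0, 0, 0, 0, 0, 1, 0, 0, 0, 0, 0, 0, 1, 0, 0, 0, 0, 0, 0, 1, 0, 0, 0, 0, 0, 0, 1, 0, 0, 0, 0, 0, 0, 1]
}}

```text
time: 19.95
ee_pos: [602.2, 217.7, 134.5]
eef_rot: [[-0.989, 0.15, 0.004], [0.15, 0.989, 0.001], [-0.004, 0.002, -1.0]]
ft_force: [-3.6, -1.3, 12.6]
finger_gap: 0.195
```

```bash
python3 d.py 601 217.6 134.4 81.4
```

```text
t 19.95 p [602.2 217.7 134.5] yaw 81.4 q7 63.3 gap 0.195 F [-3.6 -1.3 12.6]
shift [ 0.01  -0.003  0.001] turn [0.001 0.003 0.   ]
```

Fully down (cover origin about 110.6 mm), with a slight side load of −3.6 N in x. I'll relieve 1 mm and turn clockwise.

>>> {"api": "carry_out", "payload": {
  "rows": [0.008, 0, 0, 0, 0, 0.05, 1, 0.008, 0, 0, 0, 0, 0.12, 1, 0.008, 0, 0, 0, 0, 0.2, 1, 0.008, 0, 0, 0, 0, 0.28, 1, 0.008, 0, 0, 0, 0, 0.36, 1]
}}

```text
time: 20.45
ee_pos: [602.3, 215.9, 134.5]
eef_rot: [[-0.751, 0.66, 0.006], [0.66, 0.751, -0.001], [-0.005, 0.003, -1.0]]
ft_force: [-2.1, -3.5, 11.2]
finger_gap: 0.198
```

```bash
python3 d.py 601 217.6 134.4 -1.6; python3 -c "
from workcell import status;print(status.sense()['wrist_torque'])"
```

```text
t 20.45 p [602.3 215.9 134.5] yaw 48.7 q7 33.7 gap 0.198 F [-2.1 -3.5 11.2]
shift [0.018 0.004 0.001] turn [0.003 0.002 0.559]
[-0.76971904  0.76537216  0.33123215]
```

>>> {"api": "carry_out", "payload": {
  "rows": [0, -0.005, 0, 0, 0, 0.08, 1, 0, -0.01, 0, 0, 0, 0.16, 1, 0, -0.01, 0, 0, 0, 0.24, 1, 0, -0.01, 0, 0, 0, 0.32, 1, 0, -0.01, 0, 0, 0, 0.4, 1]
}}

```text
time: 20.95
ee_pos: [600.7, 215.1, 134.5]
eef_rot: [[-0.22, 0.976, 0.004], [0.976, 0.22, -0.001], [-0.002, 0.004, -1.0]]
ft_force: [-3.8, -3.0, 13.3]
finger_gap: 0.198
```

```bash
python3 d.py 601 217 134.4 -1.6; python3 -c "
from workcell import status;print(status.sense()['wrist_torque'])"
```

```text
t 20.95 p [600.7 215.1 134.5] yaw 12.7 q7 1.2 gap 0.198 F [-3.8 -3.  13.3]
shift [0.015 0.006 0.001] turn [0.003 0.001 0.159]
[-0.71781709  1.12738004  0.29848388]
```

>>> {"api": "carry_out", "payload": {
  "rows": [-0.004, -0.004, 0, 0, 0, 0.05, 1, -0.006, -0.006, 0, 0, 0, 0.1, 1, -0.006, -0.006, 0, 0, 0, 0.14, 1, -0.006, -0.006, 0, 0, 0, 0.17, 1, -0.006, -0.006, 0, 0, 0, 0.19, 1]
}}

```text
time: 21.45
ee_pos: [600.2, 215.1, 134.5]
eef_rot: [[0.07, 0.998, 0.005], [0.998, -0.07, -0.001], [-0.0, 0.005, -1.0]]
ft_force: [-3.3, -2.5, 13.4]
finger_gap: 0.199
```

>>> {"api": "carry_out", "payload": {
  "rows": [0, 0, 0, 0, 0, 0, 1, 0, 0, 0, 0, 0, 0, 1, 0, 0, 0, 0, 0, 0, 1, 0, 0, 0, 0, 0, 0, 1, 0, 0, 0, 0, 0, 0, 1]
}}

```text
time: 21.95
ee_pos: [600.2, 215.2, 134.5]
eef_rot: [[0.068, 0.998, 0.005], [0.998, -0.068, -0.001], [-0.0, 0.005, -1.0]]
ft_force: [-3.4, -3.1, 13.3]
finger_gap: 0.196
```

```bash
python3 d.py 601 217 134.4 -1.6; python3 -c "
from workcell import status;print(status.sense()['wrist_torque'])"
```

```text
t 21.95 p [600.2 215.2 134.5] yaw -3.9 q7 -13.8 gap 0.196 F [-3.4 -3.1 13.3]
shift [0.016 0.005 0.001] turn [ 0.003  0.    -0.026]
[-0.54255557  1.00014934  0.91756572]
```

>>> {"api": "carry_out", "payload": {
  "rows": [0, 0, 0, 0, 0, 0.015, 1, 0, 0, 0, 0, 0, 0.015, 1, 0, 0, 0, 0, 0, 0.015, 1, 0, 0, 0, 0, 0, 0.015, 1, 0, 0, 0, 0, 0, 0.015, 1]
}}

```text
time: 22.45
ee_pos: [600.3, 215.4, 134.4]
eef_rot: [[0.091, 0.996, 0.005], [0.996, -0.091, -0.0], [0.0, 0.005, -1.0]]
ft_force: [-2.5, -2.8, 12.1]
finger_gap: 0.197
```

```bash
python3 d.py 601 217 134.4 -1.6
python3 - <<'E'
from workcell import status,read_camera
print(status.sense()['wrist_torque'])
import cv2,numpy as np
I=read_camera("side");T=read_camera("top")
cv2.imwrite("pics/l10.png",np.hstack([cv2.resize(I[120:200,225:325],None,fx=4,fy=4),cv2.resize(I[195:275,320:420],None,fx=4,fy=4)]))
from h import *
k=big(mask(T,(351,167),24,60,150));print([np.round(a,2) for a in circ(ray("top",cv2.convexHull(k)[:,0],100),38.5)])
E
```

```text
t 22.45 p [600.3 215.4 134.4] yaw -5.2 q7 -15.0 gap 0.197 F [-2.5 -2.8 12.1]
shift [0.014 0.005 0.   ] turn [ 0.003  0.    -0.04 ]
[-0.41581226  0.83872245  1.064097  ]
[array([ 617.12, -239.33]), np.float64(0.29), np.float64(0.25)]
```

View pics/l10.png

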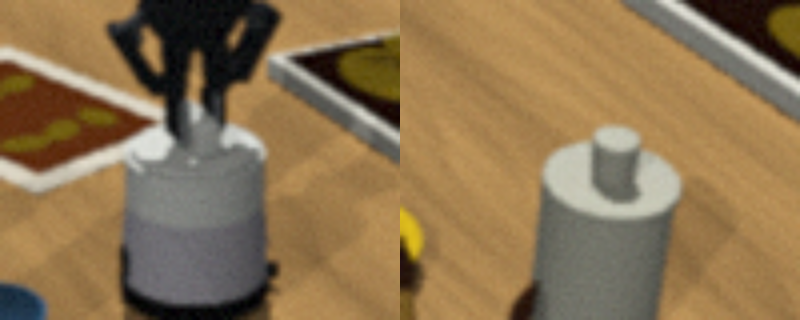

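```bash
python3 -c "
from workcell import bot;print(bot.hand_in())"
```

```text
the job is handed in; nothing more can be done
None
```

I put the lid on the jar and let go of it, and the mill cover is locked at its stop with the gripper still holding it. The job was handed in at about 22.5 s; hand-in gives no verdict.

- **Jar lid:** the last top-view fit puts the lid at (617, −239) mm. I measured the jar at about (616.6, −239) at the start, so they agree to about 1 mm. The last side view shows the lid flat on the rim.
- **Mill cover, height and push:** the cover's origin is about 110.5 mm up, which is fully down, with about 12 N upward on the tool.
- **Mill cover, turn:** it turned about 86.6° clockwise. The turning torque rose from about 0.3 to about 1.0 N m, so I take it to be at the stop. On my last small push the tool still turned 1.3° further, which could be slight give in the grip.
- **Not measured directly:** I could not read `seat_turn` or `seat_press`; both are inferred from pose, force and torque. A side force of about 3–4 N remained. The tool ended about 2 mm off the mill centre I measured, which is within the 5 mm allowed.
- **Bystanders:** I did not measure the pump bottle, brush cup and bowl again at the end. The arm's path stayed clear of them.

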